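# Zero the lathe's speed dial and hold its spring tailstock open for loading

### The arm

A 7-joint arm with a two-finger parallel gripper is mounted at the origin on the work surface. World frame = base frame: x ahead of the robot, y to its left, z up, the work surface at z = 0. Lengths are in m, angles in rad, forces in N, time in s.
With the tool pointing down it reaches from about 0.35 to 0.9 m from the base axis. Payload 8.1 kg.
Tool frame: the origin (TCP) lies midway between the tips of the shut fingers; the grasp point (between the pads) lies 19 mm behind it; x points along the fingers, z is the direction in which the jaws open and shut, and the axes are right-handed (so a half turn about x gives the same grasp; the last joint's range is limited). The gripper opens to 92 mm and grips with 3 to 60 N. Pads are 19 mm wide; open, the fingers measure 130 mm over their backs; the gripper's body (75 mm by 190 mm) begins 47 mm behind the grasp point.
Start: joints at [-1.354, 0.434, 0.025, 1.573, -0.012, 1.134, -0.075], TCP at [0.197, 0.593, 0.227] pointing down, gripper open.
Joint ranges: [-2.62, 2.62], [-0.44, 2.09], [-1.27, 1.32], [0.08, 2.57], [-1.32, 4.46], [0.12, 2], [-2.74, 2.74]. Speed limits (rad/s): [2.22, 2.22, 3.01, 3.01, 3.14, 3.14, 3.14].

### API

Orientations are given as a rotation vector (axis times angle).
In Python, from cell import arm, optics, finder gives the robot as it stands.
- The arm moves only by the tool send_rows, never from a script. Its argument "rows" is a list that holds one entry, the list of rows, each a list of 7 numbers: the shift along the tool's x, y, z in mm, then the turn, a rotation vector about the tool's x, y, z in degrees, then the opening in per cent of the stroke, from 0 (shut) to 100 (fully open). A call has exactly 8 rows; each row is the pose to reach, as a shift and turn from the pose commanded when the call began, along the tool's axes at that moment; what a row does not reach only later rows make up. A row lasts 1/10 s, in which the tool goes at most 50 mm and 8.59 degrees, less where a joint would pass 70% of its speed; a pose out of reach is approached as far as the arm can. A call with a gripper value outside its range is refused whole. The fingers move at their own pace and stop on an object; "grip_force" is the grip in N (left out, the last holds). Time passes only in rows, so rows that repeat a pose let the fingers close, or fill a call up. It gives the time, the measured TCP pose, the force and the opening at its end, in the units of the state.
- arm.observe(): the state, without advancing time (a new reading comes with each control period).
- optics.get_image(name): name is "scene" or "top" or "wrist"; returns (picture, depth): 480x640x3 uint8, red, green, blue; 480x640 float32, m along the optical axis (not along the pixel's ray), 0 where there is no reading.
- optics.get_calibration(name): a dict with "camera_matrix" (3x3 intrinsics, pixels), "D" ([k1, k2, p1, p2, k3] as OpenCV has them; the pictures are not rectified), "position" and "orientation" of the camera in the world; the wrist camera has in their place "T_tool_cam" (4x4, takes a point from camera to tool coordinates, whose origin is the TCP and whose axes are the tool frame's). Camera axes: x right, y up, looking along -z (the intrinsics and any distortion apply to the point x, -y, -z); pixel columns grow to the right and rows downward; lengths in m; the calibration is good to about 2 mm. A picture is of the moment at which its call begins: read the wrist's pose just before it. get_calibration takes no time and is no camera call.
- arm.sign_off(): hands the job in, once; it reports no verdict.
Trained networks look in the newest picture that a camera, given by its name, has taken for a name from the list of things; names that differ only in an ending like _2 or _b are one class to them, and where a whole thing is asked for, a point or a joint stands for the part that bears it (a point fixed in the world has none). Each returns a list of dicts, best first, with "confidence" (0 to 1); they miss things now and then, are a little off and sometimes report something else, mostly with a low value. They report only what shows in the picture. A call takes as long as a camera call.
- finder.search_frame(camera, thing): "bbox" ([left, top, width, height] in pixels, round what is visible of it).
- finder.regions_of(camera, thing): "region" (480x640 bool, what is visible of it) and "bbox" ([left, top, width, height] in pixels, round what is visible of it).
- finder.place_of(camera, thing): "xy" ([column, row] in pixels: a listed point, or the origin of a listed thing).
The state is a dict: "clock": time; "joints": joint angles; "dq": joint speeds; "joint_efforts": joint torques, N m; "position": TCP position; "ee_rot": TCP orientation; "force": force on the tool from outside, world axes, zero at the start; "ft_torque": the same for the moment, N m; "width": opening from 0.0 (shut) to 1.0 (fully open).
Only numpy, scipy, OpenCV 4.12 (cv2) and the standard library are available. Lean on these libraries where they do the work, as an engineer would, in place of code of your own. Each camera call takes 0.05 s, during which the arm holds its last target.

### The job

I am about to fit the next bamboo blank in the small lathe. First turn the speed dial on top of its headstock all the way anticlockwise (seen from above) to its zero stop; then pull the tailstock's spring-loaded quill back by its upright handle, away from the headstock, until its pointer is on the long heavy line of the scale, and keep it there: finish while still holding the handle, with the quill steady on the line, since it springs forward if let go. Leave everything else on the bench where it is.

Things in the scene. Friction and masses are not known exactly. Their poses are not given: they have to be found in the camera images.
- lathe: Small spindle lathe, fixed to the table: bed 500 long, 74 wide, its top 51 above the table. Origin at table level under the middle of the bed. Its y axis runs along the spindle towards the headstock (a cast box 105 x 125, y from 103 to 228, top 157 above the table); its -x side is the operator's side, with a tool rest (top 112 above the table). z up. Spindle axis 105 above the table.
- speed_dial (a joint): Angle of the speed dial on top of the headstock, rad: 0 at its zero (off) end stop, growing clockwise seen from above (faster), 4.7 at the other stop; it stands somewhere between 0.8 and 2.3 at the start. Light friction (about 0.04 N m), stays where it is left.
- speed_dial_grip (a point): Point on the dial's upright axis at the height to grip, 194 above the table, 37 above the headstock's top. The dial is a black bar grip 40 long, 14 thick, standing from 14 to 44 above the headstock's top, on a disc 42 across. The point's x axis lies along the bar (white pointer line at the -x end) and turns with it; y is across the bar; z up. Nothing else stands on the headstock.
- tailstock: Tailstock, fixed on the lathe's bed at the other end from the headstock: body 56 wide, 110 long, top face 130 above the table. Origin at table level under its middle; y axis parallel to the lathe's y, towards the headstock. Along its top runs a slot with a scale: short lines every 10 mm, and one long heavy line, the loading line, right across the top.
- quill (a joint): How far the spring-loaded quill (the sliding barrel carrying the pointed centre) is drawn back, m: 0 at rest at its front stop, growing as it is pulled away from the headstock (along the tailstock's -y), 0.05 at the back stop, 0.030 when its pointer is on the loading line. A spring returns it: 6 N at 0, 200 N/m more, so 12 N at the line.
- quill_handle (a point): Grip point on the quill's handle, on its upright axis, 168 above the table: a black tapered grip 46 tall, 17 across at its foot (141 above the table), 25 near its top (187), on a 10 mm stem which rises through the slot. A small pointer saddle at the stem's foot (top 134 above the table) points sideways to the scale, level with the handle's axis. The point moves with the quill; its y axis is parallel to the tailstock's y.
- loading_line (a point): Middle of the long heavy line across the tailstock's top, 130 above the table. It lies 30 from the handle's axis along the tailstock's -y while the quill is at rest.
- gouge: Bystander, to be left alone: turning gouge, wooden handle and steel blade, 255 long, lying on the table in front of the lathe; origin under its middle, x axis along it.
- caliper: Bystander, to be left alone: steel sliding caliper, 170 long, lying flat in front of the headstock; origin under the middle of its beam.
- wax_tin: Bystander, to be left alone: flat round aluminium tin, 69 across, 26 high; origin under its centre.
- baluster_a: Bystander, to be left alone: finished turned bamboo baluster, 34 across, 78 high, standing; origin under its centre.
- baluster_b: Bystander, to be left alone: a second such baluster.
- glue_bottle: Bystander, to be left alone: white glue bottle, 54 across, 130 high, standing; origin under its centre.
- dust_brush: Bystander, to be left alone: wooden-handled brush, 180 long, lying behind the lathe; origin under its middle.
- chuck_key: Bystander, to be left alone: steel T-shaped chuck key, 75 by 60, lying beside the outer end of the headstock; origin near the end of its stem.

How it is judged:
By the outcome, as a careful person would: the job done as asked, in the order asked, and still so for the second after the job is handed in, while the arm keeps its last pose, push and grip.
It also fails if it takes over 58 s, if anything falls off the work surface, if the arm or the gripper's body presses on something with over 40 N, if the wrist force passes 120 N, or if a joint passes its speed limit or range.

## Working session

There is one attempt and no reset: what is moved stays moved. The work goes in short steps, Python scripts to look and compute and a tool call to move; the robot and the scene stay as the last step left them, time stands still between calls to the robot, and variables do not carry over. Pictures are saved under pics/ and viewed, and the job is handed in when it is done.

Besides the shell and the picture viewer there is one more tool, called after "Call:" by a JSON object that holds its "method" and its "body", one argument or row to a line. send_rows: Moves the arm, as the interface text tells. Its arguments: {"type":"object","properties":{"rows":{"type":"array"},"grip_force":{"type":"number"}},"required":["rows"]}

```bash
mkdir -p pics; ls
cat > h.py <<'E'
import numpy as np, cv2
from scipy.spatial.transform import Rotation as R
from cell import arm, optics, finder
def save(n,f):
    p,d=optics.get_image(n); cv2.imwrite('pics/'+f,p[:,:,::-1]); return p,d
def campose(n,st=None):
    c=optics.get_calibration(n)
    if 'T_tool_cam' in c:
        st=st or arm.observe(); T=np.eye(4);T[:3,:3]=R.from_rotvec(st['ee_rot']).as_matrix();T[:3,3]=st['position']
        T=T@np.array(c['T_tool_cam'])
    else:
        T=np.eye(4);o=np.array(c['orientation'],float)
        T[:3,:3]=o if o.shape==(3,3) else (R.from_rotvec(o).as_matrix() if o.size==3 else R.from_quat(o).as_matrix());T[:3,3]=c['position']
    return np.array(c['camera_matrix'],float),np.array(c['D'],float),T
def ray(n,uv,st=None):
    K,D,T=campose(n,st)
    q=cv2.undistortPoints(np.array([[uv]],float),K,D)[0,0]
    v=T[:3,:3]@np.array([q[0],-q[1],-1.]); return T[:3,3],v
def atz(n,uv,z,st=None):
    o,v=ray(n,uv,st); return o+v*(z-o[2])/v[2]
def atd(n,uv,d,st=None):
    o,v=ray(n,uv,st); return o+v*d
def proj(n,p,st=None):
    K,D,T=campose(n,st); q=np.linalg.inv(T)@np.append(p,1); q=np.array([[q[0],-q[1],-q[2]]])
    return cv2.projectPoints(q,np.zeros(3),np.zeros(3),K,D)[0][0,0]
E
python3 - <<'E'
from h import *
s=arm.observe();print(s)
for n in ['scene','top','wrist']:
    c=optics.get_calibration(n);print(n,c); save(n,n+'1.png')
for t in ['speed_dial_grip','quill_handle','loading_line','lathe','tailstock']:
    r=finder.place_of('top',t)[:2]; print(t,r)
E
```

```text
pics
{'clock': 0.0, 'joints': array([-1.35363063,  0.43522247,  0.02496287,  1.57410431, -0.01160758,
        1.13395249, -0.07506885]), 'dq': array([ 0.00142773, -0.00037072, -0.00047133, -0.00076458, -0.00064621,
       -0.00023257, -0.0003548 ]), 'joint_efforts': array([-8.52232952e-04, -6.67831564e+01,  9.84518901e-01, -3.14477599e+01,
       -6.06882828e-02,  4.22964175e-02,  1.83741481e-04]), 'position': array([0.19635348, 0.59282788, 0.22594236]), 'ee_rot': array([-0.9714679 ,  1.34488682,  0.96980291]), 'force': array([-0.59425238, -0.45223461,  0.4548344 ]), 'ft_torque': array([0.03804787, 0.03556249, 0.01004887]), 'width': 0.9992463472186215}
scene {'camera_matrix': array([[537.74012584,   0.        , 313.84290718],
       [  0.        , 537.74012584, 241.23679002],
       [  0.        ,   0.        ,   1.        ]]), 'D': array([-0.06965483,  0.        ,  0.        ,  0.        ,  0.        ]), 'position': array([0.97506208, 0.49286514, 0.92267841]), 'orientation': array([0.32584366, 0.811223  , 2.26956607])}
top {'camera_matrix': array([[478.67761674,   0.        , 321.05
[... 552 characters left out ...]
 ,  0.        ]), 'T_tool_cam': array([[ 4.03453035e-04,  2.92306693e-01, -9.56324545e-01,
        -1.58647333e-01],
       [-1.54877922e-03,  9.56323658e-01,  2.92305768e-01,
         8.02573390e-02],
       [ 9.99998719e-01,  1.36320393e-03,  8.38550213e-04,
         2.22047955e-04],
       [ 0.00000000e+00,  0.00000000e+00,  0.00000000e+00,
         1.00000000e+00]])}
speed_dial_grip [{'xy': [218.2, 228.7], 'confidence': 0.58}]
quill_handle [{'xy': [348.6, 235.3], 'confidence': 0.67}, {'xy': [266.1, 181.8], 'confidence': 0.28}]
loading_line [{'xy': [362.1, 235.5], 'confidence': 0.97}]
lathe [{'xy': [302.8, 237.8], 'confidence': 0.82}]
tailstock [{'xy': [353.6, 236.0], 'confidence': 0.76}]
```

View pics/top1.png

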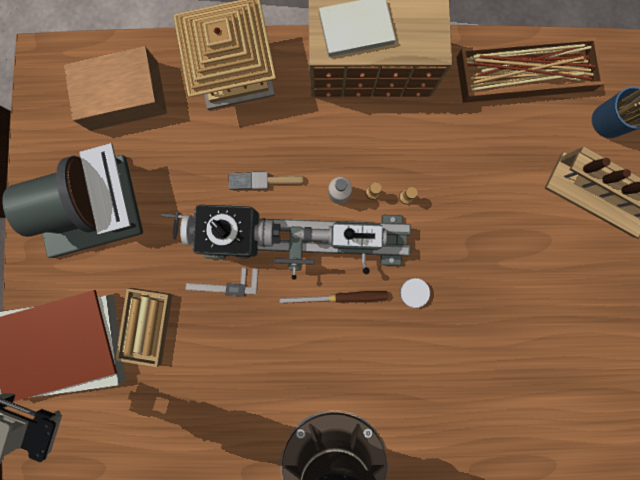

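View pics/scene1.png

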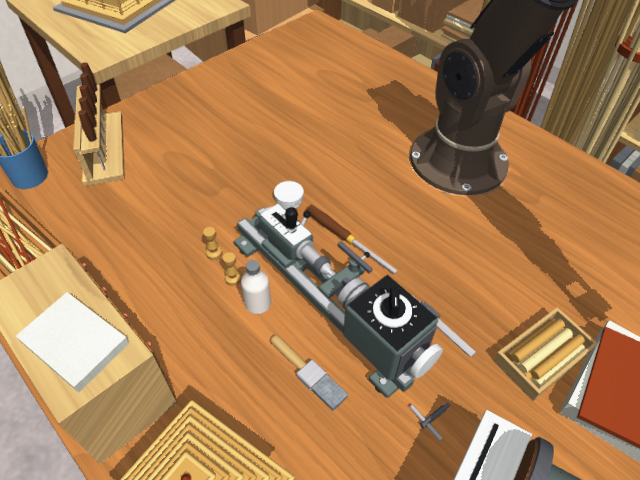

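Run:
```python
from h import *
print(atz('top',[218.2,228.7],.194),atz('top',[348.6,235.3],.168),atz('top',[362.1,235.5],.130),atz('top',[353.6,236],0.0),atz('top',[302.8,237.8],0.))
s=arm.observe();print(R.from_rotvec(s['ee_rot']).as_matrix(), s['clock'])
p,d=optics.get_image('top')
for uv in [(218,229),(349,235),(362,236),(230,240)]:
  print(uv,atd('top',uv,d[uv[1],uv[0]]))
for t,z in [('speed_dial_grip',.194),('quill_handle',.168),('loading_line',.13)]:
    r=finder.place_of('scene',t)[:2]; print(t,[(q,atz('scene',q['xy'],z)) for q in r])
im=cv2.resize(p[180:290,180:390],None,fx=3.8,fy=3.8,interpolation=cv2.INTER_CUBIC);cv2.imwrite('pics/topc.png',im[:,:,::-1])
```

```text
[0.54721154 0.23387808 0.194     ] [ 0.53361582 -0.03037631  0.168     ] [ 0.53535254 -0.06140528  0.13      ] [ 0.54233504 -0.05167815  0.        ] [0.53886162 0.07101966 0.        ]
[[-3.27284112e-05 -9.49269244e-01  3.14464469e-01]
 [-2.03209025e-04  3.14464469e-01  9.49269222e-01]
 [-9.99999979e-01 -3.28339448e-05 -2.03192000e-04]] 0.4
(218, 229) [0.54598996 0.23253829 0.20194224]
(349, 235) [ 0.53311378 -0.03022075  0.18568451]
(362, 236) [ 0.5343308  -0.06124582  0.12917423]
(230, 240) [0.52592916 0.21591105 0.16242928]
speed_dial_grip [({'xy': [401.1, 298.2], 'confidence': 0.82}, array([0.54185796, 0.24240737, 0.194     ]))]
quill_handle [({'xy': [292.2, 217.3], 'confidence': 0.93}, array([ 0.53777815, -0.02689703,  0.168     ]))]
loading_line [({'xy': [284.2, 217.7], 'confidence': 0.92}, array([ 0.52800459, -0.06312416,  0.13      ]))]
```

View pics/topc.png

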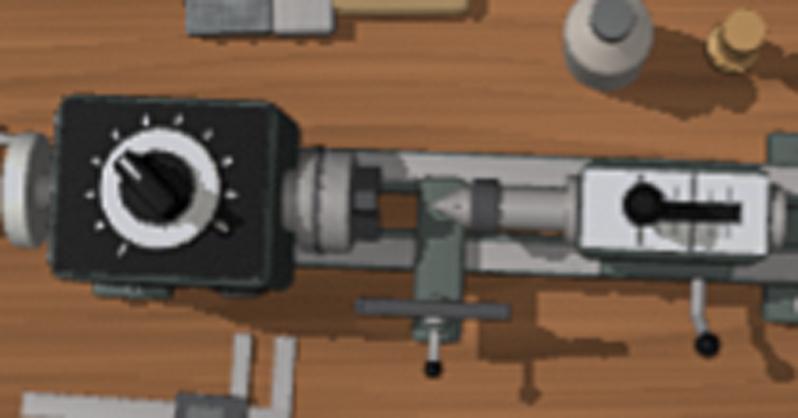

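Call:
{"method": "send_rows", "body": {
  "rows": [
    [[-40, -15, -8, 6, 0, 0, 100], [-75, -45, -24, 14, 0, 0, 100], [-80, -85, -44, 22, 0, 0, 100], [-80, -128, -66, 30, 0, 0, 100], [-80, -170, -88, 38, 0, 0, 100], [-80, -212, -110, 46, 0, 0, 100], [-80, -254, -132, 54, 0, 0, 100], [-80, -296, -154, 62, 0, 0, 100]]
  ]
}}

```text
clock: 1.4
position: [0.4301, 0.3525, 0.3071]
ee_rot: [-0.128, 1.567, 0.129]
force: [0.7, 0.9, 0.3]
width: 1.001
```

```bash
cat > go.py <<'E'
from h import *
import sys
# world target x y z jawaz(deg) -> tool shift and turn
def go(p,az):
    s=arm.observe();M=R.from_rotvec(s['ee_rot']).as_matrix()
    a=np.radians(az);z=np.array([np.cos(a),np.sin(a),0]);x=np.array([0,0,-1.]);y=np.cross(z,x)
    G=np.stack([x,y,z],1)
    print('clock',s['clock'],'pos',s['position'],'jawaz',np.degrees(np.arctan2(M[1,2],M[0,2])),'j',s['joints'].round(3),'F',s['force'].round(1),'w',s['width'])
    print('shift mm',(M.T@(np.array(p)-s['position'])*1000).round(1),'turn',np.degrees(R.from_matrix(M.T@G).as_rotvec()).round(2))
if __name__=='__main__': a=list(map(float,sys.argv[1:]));go(a[:3],a[3])
E
python3 go.py .547 .234 .30 -38
```

```text
clock 1.4 pos [0.43012017 0.352513   0.30708592] jawaz 9.350776783864042 j [-1.06   0.265  0.361  1.643 -0.098  1.251 -0.517] F [0.7 0.9 0.3] w 1.0013259617321877
shift mm [   7.  -135.9   96.1] turn [ 4.735e+01  1.000e-02 -5.000e-02]
```

Call:
{"method": "send_rows", "body": {
  "rows": [
    [[1, -25, 18, 8, 0, 0, 100], [3, -55, 39, 16, 0, 0, 100], [5, -85, 60, 24, 0, 0, 100], [7, -110, 78, 32, 0, 0, 100], [7, -130, 92, 40, 0, 0, 100], [7, -136, 96, 47.4, 0, 0, 100], [7, -136, 96, 47.4, 0, 0, 100], [7, -136, 96, 47.4, 0, 0, 100]]
  ]
}}

```text
clock: 2.2
position: [0.5461, 0.2367, 0.2996]
ee_rot: [0.512, 1.51, -0.512]
force: [-0.7, 1.0, -0.1]
width: 1.0
```

Run:
```python
from h import *
s=arm.observe();p,d=save('wrist','w2.png');print(s['position'],s['joints'].round(3))
np.savez('w2.npz',p=p,d=d)
r=finder.place_of('wrist','speed_dial_grip');print([(q,atz('wrist',q['xy'],.194,s)) for q in r])
print(proj('wrist',[.547,.234,.194],s))
```

```text
[0.54613098 0.23674515 0.29961218] [-0.909  0.361  0.582  1.572 -0.205  1.27  -0.95 ]
[({'xy': [321.9, 238.0], 'confidence': 0.73}, array([0.55069856, 0.23524952, 0.194     ]))]
[319.24196241 241.77979213]
```

View pics/w2.png

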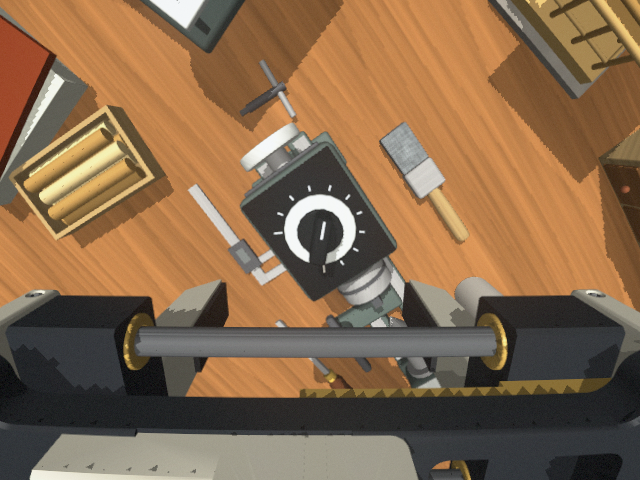

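Run:
```python
from h import *
z=np.load('w2.npz');p=z['p'];d=z['d']
im=cv2.resize(p[170:290,250:400],None,fx=5,fy=5,interpolation=cv2.INTER_CUBIC);cv2.imwrite('pics/w2c.png',im[:,:,::-1])
s=arm.observe()
pts=[];
for v in range(180,300):
  for u in range(270,380):
    if d[v,u]>0:
      q=atd('wrist',(u,v),d[v,u],s); pts.append(q)
pts=np.array(pts)
top=pts[(pts[:,2]>.192)&(pts[:,2]<.22)&(abs(pts[:,0]-.547)<.05)&(abs(pts[:,1]-.235)<.05)]
print(len(top),np.percentile(top[:,2],[5,50,95]))
r=cv2.minAreaRect((top[:,:2]*1000).astype(np.float32));print(r)
hs=pts[(pts[:,2]>.15)&(pts[:,2]<.162)];print(np.median(hs[:,2]),cv2.minAreaRect((hs[:,:2]*1000).astype(np.float32)))
ds=pts[(pts[:,2]>.165)&(pts[:,2]<.176)];print(np.median(ds[:,2]),len(ds),ds.min(0),ds.max(0))
```

```text
Traceback (most recent call last):
  File "h.py", line 22, in atd
    o,v=ray(n,uv,st); return o+v*d
        ~~~^^^^^^^^^
  File "h.py", line 16, in ray
    K,D,T=campose(n,st)
          ~~~~~~~^^^^^^
  File "h.py", line 7, in campose
    c=optics.get_calibration(n)
ValueError: time passes only in moves, steps and waits
```

View pics/w2c.png

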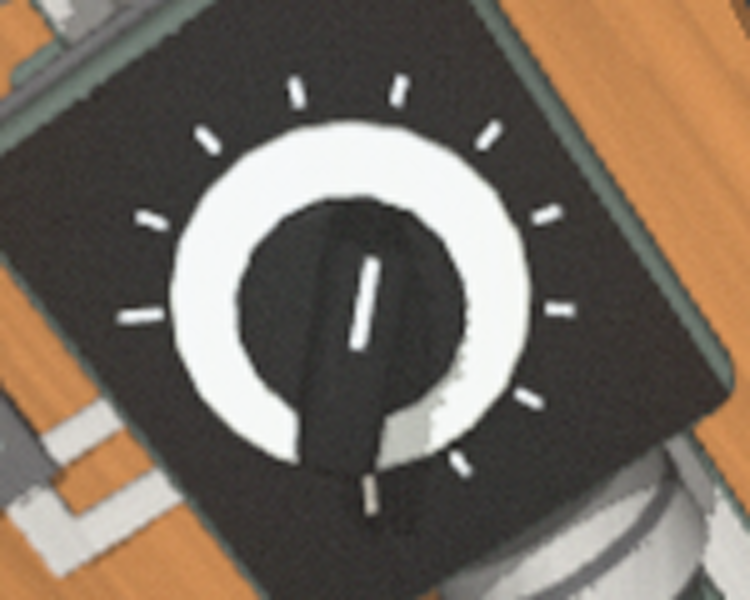

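```bash
cat >> h.py <<'E'
def cloud(n,d,u0,u1,v0,v1,st=None):
    K,D,T=campose(n,st)
    U,V=np.meshgrid(np.arange(u0,u1),np.arange(v0,v1));dd=d[v0:v1,u0:u1]
    q=cv2.undistortPoints(np.stack([U,V],-1).reshape(-1,1,2).astype(float),K,D)[:,0]
    z=dd.reshape(-1,1);P=np.hstack([q[:,:1]*z,-q[:,1:]*z,-z])@T[:3,:3].T+T[:3,3]
    return P[z[:,0]>0]
E
python3 - <<'E'
from h import *
z=np.load('w2.npz');p=z['p'];d=z['d']
s=arm.observe();print(s['clock'])
pts=cloud('wrist',d,270,380,180,300,s)
top=pts[(pts[:,2]>.195)&(pts[:,2]<.22)]
print(len(top),np.percentile(top[:,2],[5,50,95]))
print(cv2.minAreaRect((top[:,:2]*1000).astype(np.float32)))
hs=pts[(pts[:,2]>.15)&(pts[:,2]<.162)];print(np.median(hs[:,2]),cv2.minAreaRect((hs[:,:2]*1000).astype(np.float32)))
ds=pts[(pts[:,2]>.166)&(pts[:,2]<.175)];print(np.median(ds[:,2]),len(ds),ds.min(0),ds.max(0))
a=atz('wrist',(250+372/5,170+260/5),.201,s);b=atz('wrist',(250+357/5,170+348/5),.201,s)
print('pointer az',np.degrees(np.arctan2(*(a-b)[1::-1])),a,b)
o=atz('wrist',(250+120/5,170+318/5),.157,s);i=atz('wrist',(250+160/5,170+314/5),.157,s)
print('zero az',np.degrees(np.arctan2(*(o-i)[1::-1])),o,i)
# white disc centre
for zz,c in[(.157,(350,297)),(.171,(352,308))]: print(atz('wrist',(250+c[0]/5,170+c[1]/5),zz,s))
E
```

```text
2.3
820 [0.19870431 0.20127219 0.20260198]
((548.3956909179688, 235.9170684814453), (39.95172882080078, 14.021060943603516), 43.12371826171875)
0.1576360320641861 ((548.2215576171875, 235.6605224609375), (121.00845336914062, 103.46647644042969), 87.5686264038086)
0.1714971052464706 903 [0.52728656 0.21557133 0.16600249] [0.56881476 0.25662681 0.17470117]
pointer az 43.487159045236375 [0.56107594 0.24668641 0.201     ] [0.5504441 0.2366017 0.201    ]
zero az 148.34312789559857 [0.51159116 0.25726624 0.157     ] [0.51800443 0.25331199 0.157     ]
[0.54807337 0.23433327 0.157     ]
[0.54923094 0.23558719 0.171     ]
```

```bash
python3 go.py .548 .236 .177 -46.9
```

```text
clock 2.3 pos [0.54587661 0.23718385 0.29966748] jawaz -37.45962882591054 j [-0.91   0.361  0.581  1.572 -0.205  1.27  -0.95 ] F [-0.4  0.7  0. ] w 0.9987307243515523
shift mm [122.7   0.3   2.5] turn [ 9.44 -0.04 -0.  ]
```

Call:
{"method": "send_rows", "body": {
  "rows": [
    [[20, 0, 2.5, 5, 0, 0, 60], [50, 0, 2.5, 9.3, 0, 0, 50], [80, 0, 2.5, 9.3, 0, 0, 50], [105, 0, 2.5, 9.3, 0, 0, 50], [118, 0, 2.5, 9.3, 0, 0, 50], [122.5, 0, 2.5, 9.3, 0, 0, 50], [122.5, 0, 2.5, 9.3, 0, 0, 50], [122.5, 0, 2.5, 9.3, 0, 0, 50]]
  ]
}}

```text
clock: 3.1
position: [0.5492, 0.235, 0.1785]
ee_rot: [0.642, 1.473, -0.64]
force: [-0.6, 0.3, 0.4]
width: 0.501
```

```bash
python3 go.py .548 .236 .177 -46.9;python3 - <<'E'
from h import *
save('wrist','w3.png')
E
```

```text
clock 3.1 pos [0.54921698 0.23496047 0.17845473] jawaz -46.998060995981376 j [-0.892  0.47   0.575  1.74  -0.294  1.016 -1.031] F [-0.6  0.3  0.4] w 0.5005440001597987
shift mm [ 1.5 -0.2 -1.6] turn [-0.1   0.02 -0.11]
```

View pics/w3.png

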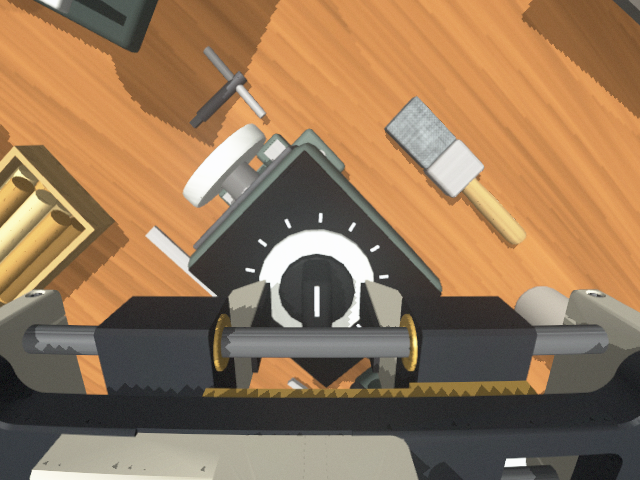

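Call:
{"method": "send_rows", "body": {
  "rows": [
    [[0, 0, -1, 0, 0, 0, 40], [0, 0, -1, 0, 0, 0, 20], [0, 0, -1, 0, 0, 0, 0], [0, 0, -1, 0, 0, 0, 0], [0, 0, -1, 0, 0, 0, 0], [0, 0, -1, 0, 0, 0, 0], [0, 0, -1, 0, 0, 0, 0], [0, 0, -1, 0, 0, 0, 0]]
  ],
  "grip_force": 15
}}

```text
clock: 3.95
position: [0.5492, 0.2339, 0.1775]
ee_rot: [0.642, 1.471, -0.642]
force: [3.8, -3.5, -0.4]
width: 0.152
```

```bash
python3 go.py .548 .236 .177 -46.9
```

```text
clock 3.95 pos [0.54916431 0.23392818 0.17746362] jawaz -47.105536494189664 j [-0.893  0.471  0.576  1.742 -0.293  1.014 -1.033] F [ 3.8 -3.5 -0.4] w 0.1522242505072809
shift mm [ 0.5  0.6 -2.3] turn [-0.21  0.14 -0.04]
```

Call:
{"method": "send_rows", "body": {
  "rows": [
    [[0, 0, 1, 0, 0, 0, 0], [0, 0, 1, -2, 0, 0, 0], [0, 0, 1, -4, 0, 0, 0], [0, 0, 1, -7, 0, 0, 0], [0, 0, 1, -10, 0, 0, 0], [0, 0, 1, -13, 0, 0, 0], [0, 0, 1, -16, 0, 0, 0], [0, 0, 1, -16, 0, 0, 0]]
  ]
}}

```text
clock: 4.75
position: [0.5493, 0.2338, 0.1774]
ee_rot: [0.422, 1.528, -0.422]
force: [4.3, -2.9, -0.3]
width: 0.152
```

```bash
python3 go.py .548 .236 .177 -46.9; python3 -c "
from h import *
print(arm.observe()['ft_torque'])"
```

```text
clock 4.75 pos [0.5492602  0.23383556 0.17744652] jawaz -30.849572349400688 j [-0.842  0.459  0.501  1.738 -0.253  1.008 -0.788] F [ 4.3 -2.9 -0.3] w 0.15156106842548364
shift mm [ 0.4  1.2 -2.2] turn [16.05  0.07 -0.03]
[-0.94711632 -0.83720348  0.06394142]
```

Call:
{"method": "send_rows", "body": {
  "rows": [
    [[0, 0, 1.5, 0, 0, 0, 0], [0, 0, 1.5, -5, 0, 0, 0], [0, 0, 1.5, -10, 0, 0, 0], [0, 0, 1.5, -15, 0, 0, 0], [0, 0, 1.5, -20, 0, 0, 0], [0, 0, 1.5, -25, 0, 0, 0], [0, 0, 1.5, -30, 0, 0, 0], [0, 0, 1.5, -30, 0, 0, 0]]
  ]
}}

```text
clock: 5.55
position: [0.5496, 0.2338, 0.1774]
ee_rot: [0.012, 1.571, -0.012]
force: [-1.0, -2.5, 4.5]
width: 0.148
```

```bash
python3 go.py .548 .236 .177 -46.9; python3 -c "
from h import *
print(arm.observe()['ft_torque'])"
```

```text
clock 5.55 pos [0.54958109 0.23375636 0.17738404] jawaz -0.8860257038100842 j [-0.75   0.445  0.367  1.728 -0.185  1.003 -0.331] F [-1.  -2.5  4.5] w 0.14789867307856822
shift mm [ 0.4  2.2 -1.6] turn [ 4.601e+01 -3.000e-02 -0.000e+00]
[-0.66734189  0.11911698  0.01539213]
```

Call:
{"method": "send_rows", "body": {
  "rows": [
    [[0, 0, 0, -6, 0, 0, 0], [0, 0, 0, -12, 0, 0, 0], [0, 0, 0, -18, 0, 0, 0], [0, 0, 0, -24, 0, 0, 0], [0, 0, 0, -30, 0, 0, 0], [0, 0, 0, -36, 0, 0, 0], [0, 0, 0, -42, 0, 0, 0], [0, 0, 0, -45, 0, 0, 0]]
  ]
}}

```text
clock: 6.35
position: [0.5499, 0.2339, 0.1774]
ee_rot: [-0.601, 1.486, 0.602]
force: [1.1, -2.0, 1.8]
width: 0.154
```

```bash
python3 go.py .548 .236 .177 -46.9; python3 -c "
from h import *
print(arm.observe()['ft_torque'])"
```

```text
clock 6.35 pos [0.54991536 0.23388474 0.17742473] jawaz 44.075513394617566 j [-0.615  0.434  0.175  1.716 -0.087  0.999  0.36 ] F [ 1.1 -2.   1.8] w 0.1535739012004731
shift mm [0.4 2.9 0.1] turn [ 9.098e+01  1.000e-02 -2.000e-02]
[-0.53460657 -0.3108823  -0.05160058]
```

Call:
{"method": "send_rows", "body": {
  "rows": [
    [[0, 0, 0, -4, 0, 0, 0], [0, 0, 0, -8, 0, 0, 0], [0, 0, 0, -10, 0, 0, 0], [0, 0, 0, -12, 0, 0, 0], [0, 0, 0, -13, 0, 0, 0], [0, 0, 0, -14, 0, 0, 0], [0, 0, 0, -15, 0, 0, 0], [0, 0, 0, -15, 0, 0, 0]]
  ]
}}

```text
clock: 7.15
position: [0.55, 0.234, 0.1774]
ee_rot: [-0.801, 1.417, 0.802]
force: [1.7, -1.9, 2.8]
width: 0.155
```

```bash
python3 go.py .548 .236 .177 -46.9; python3 -c "
from h import *
s=arm.observe();print(s['ft_torque'])"
```

```text
clock 7.15 pos [0.54997064 0.23398537 0.17741379] jawaz 58.960722153646174 j [-0.572  0.433  0.113  1.712 -0.056  0.999  0.59 ] F [ 1.7 -1.9  2.8] w 0.15491701809639283
shift mm [0.4 2.7 0.7] turn [ 1.0586e+02  3.0000e-02 -3.0000e-02]
[-0.32270029 -0.37994087 -0.38680817]
```

Call:
{"method": "send_rows", "body": {
  "rows": [
    [[0, 0, 0, -1, 0, 0, 0], [0, 0, 0, -2, 0, 0, 0], [0, 0, 0, -2, 0, 0, 0], [0, 0, 0, -2, 0, 0, 0], [0, 0, 0, -2, 0, 0, 15], [0, 0, 0, -2, 0, 0, 20], [0, 0, 0, -2, 0, 0, 40], [0, 0, 0, -2, 0, 0, 50]]
  ],
  "grip_force": 20
}}

```text
clock: 7.95
position: [0.5492, 0.2338, 0.1767]
ee_rot: [-0.829, 1.408, 0.829]
force: [0.3, 0.0, 0.2]
width: 0.323
```

Call:
{"method": "send_rows", "body": {
  "rows": [
    [[0, 0, 0, 0, 0, 0, 50], [-30, 0, 0, 0, 0, 0, 50], [-70, 0, 0, 0, 0, 0, 50], [-120, 0, 0, 0, 0, 0, 50], [-120, 0, 0, 0, 0, 0, 60], [-120, 0, 0, 0, 0, 0, 60], [-120, 0, 0, 0, 0, 0, 60], [-120, 0, 0, 0, 0, 0, 60]]
  ]
}}

```text
clock: 8.75
position: [0.5491, 0.2335, 0.2957]
ee_rot: [-0.829, 1.41, 0.829]
force: [0.2, 0.4, 0.4]
width: 0.598
```

Run:
```python
from h import *
s=arm.observe();p,d=save('wrist','w4.png');print(s['position'],s['joints'].round(3))
np.savez('w4.npz',p=p,d=d)
c=proj('wrist',[.548,.236,.17],s);print(c)
u,v=map(int,c)
pts=cloud('wrist',d,u-60,u+60,v-60,min(v+60,285),s)
top=pts[(pts[:,2]>.195)&(pts[:,2]<.22)]
print(len(top),cv2.minAreaRect((top[:,:2]*1000).astype(np.float32)))
im=cv2.resize(p[v-60:v+60,u-75:u+75],None,fx=5,fy=5,interpolation=cv2.INTER_CUBIC);cv2.imwrite('pics/w4c.png',im[:,:,::-1]);print(u-75,v-60)
```

```text
[0.54908754 0.23352669 0.2957186 ] [-0.577  0.342  0.119  1.545 -0.042  1.26   0.612]
[317.34446003 232.57492949]
838 ((547.58154296875, 234.70065307617188), (13.966044425964355, 39.435760498046875), 57.5389404296875)
242 172
```

View pics/w4c.png

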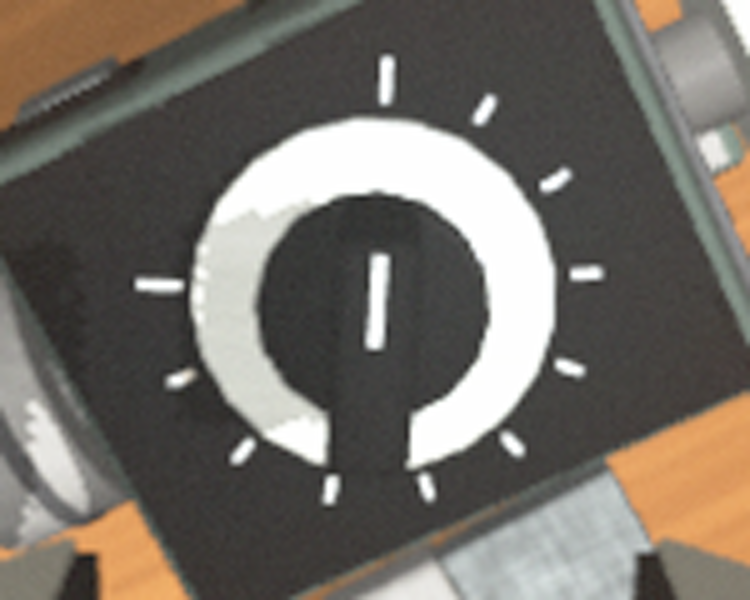

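Run:
```python
from h import *
s=arm.observe();z=np.load('w4.npz')
g=lambda a,b,h:atz('wrist',(242+a/5,172+b/5),h,s)[:2]
az=lambda v:np.degrees(np.arctan2(v[1],v[0]))
m1=g(389,57,.157);m1b=g(386,102,.157);m2=g(136,284,.157);m2b=g(182,286,.157)
c=np.array([.5476,.2347])
print('zero',az(m1-c),az(m1-m1b),az((m1+m1b)/2-c),'max',az(m2-c),az(m2-m2b))
print('ptr',az(g(380,256,.201)-g(374,348,.201)))
pts=cloud('wrist',z['d'],200,420,150,300,s);hs=pts[(pts[:,2]>.15)&(pts[:,2]<.162)]
print(cv2.minAreaRect((hs[:,:2]*1000).astype(np.float32)))
```

```text
zero 146.00365328709825 147.28387268825227 145.8684819754823 max -119.36983603845323 -121.67201193683019
ptr 147.40822266279864
((547.7841186523438, 234.5506591796875), (123.35054016113281, 103.0643081665039), 87.2741928100586)
```

```bash
python3 go.py .5345 -.031 .29 87.3
```

```text
clock 8.8 pos [0.54917556 0.23355774 0.29581603] jawaz 60.97646200476508 j [-0.577  0.342  0.12   1.545 -0.042  1.26   0.612] F [ 0.5  0.8 -0.4] w 0.5998709090259368
shift mm [   6.2 -115.5 -238.4] turn [-26.32  -0.1   -0.11]
```

Call:
{"method": "send_rows", "body": {
  "rows": [
    [[1, -12, -24, -3, 0, 0, 60], [2, -30, -62, -7, 0, 0, 60], [3, -50, -103, -12, 0, 0, 60], [4, -70, -144, -17, 0, 0, 60], [5, -90, -186, -22, 0, 0, 60], [6, -108, -222, -26.3, 0, 0, 60], [6, -115.5, -238, -26.3, 0, 0, 60], [6, -115.5, -238, -26.3, 0, 0, 60]]
  ]
}}

```text
clock: 9.6
position: [0.5346, -0.0342, 0.2906]
ee_rot: [-1.17, 1.236, 1.17]
force: [0.1, -0.3, 0.6]
width: 0.598
```

Run:
```python
from h import *
s=arm.observe();p,d=save('wrist','w5.png');print(s['position'],s['joints'].round(3))
np.savez('w5.npz',p=p,d=d)
for n,h in [('quill_handle',.168),('loading_line',.13)]:
  r=finder.place_of('wrist',n);print([(q,atz('wrist',q['xy'],h,s)) for q in r])
pts=cloud('wrist',d,220,440,150,285,s)
for a,b in [(.176,.192),(.183,.192)]:
  t=pts[(pts[:,2]>a)&(pts[:,2]<b)]; print(len(t),cv2.minEnclosingCircle((t[:,:2]*1000).astype(np.float32)),t.mean(0))
t=pts[(pts[:,2]>.127)&(pts[:,2]<.133)]; print(len(t),cv2.minAreaRect((t[:,:2]*1000).astype(np.float32)),np.median(t[:,2]))
im=cv2.resize(p[150:290,230:400],None,fx=4.7,fy=4.2,interpolation=cv2.INTER_CUBIC);cv2.imwrite('pics/w5c.png',im[:,:,::-1])
```

```text
[ 0.53458714 -0.03419018  0.29057993] [-0.162  0.238  0.158  1.703 -0.038  1.205  1.522]
[({'xy': [317.0, 236.7], 'confidence': 0.82}, array([ 0.53550098, -0.03234257,  0.168     ])), ({'xy': [187.6, 109.3], 'confidence': 0.64}, array([ 0.42491575, -0.12919508,  0.168     ]))]
[({'xy': [289.7, 231.6], 'confidence': 0.73}, array([ 0.53971542, -0.05936834,  0.13      ])), ({'xy': [547.1, 99.1], 'confidence': 0.36}, array([0.42812471, 0.18227363, 0.13      ]))]
637 ((536.1212768554688, -30.909608840942383), 12.202183723449707) [ 0.53410412 -0.0310119   0.18444951]
504 ((536.1285400390625, -30.897127151489258), 11.049904823303223) [ 0.53536899 -0.03108594  0.18570953]
4322 ((534.6644287109375, -51.663761138916016), (117.8994369506836, 51.05984115600586), 86.89112091064453) 0.13055514984364988
```

View pics/w5.png

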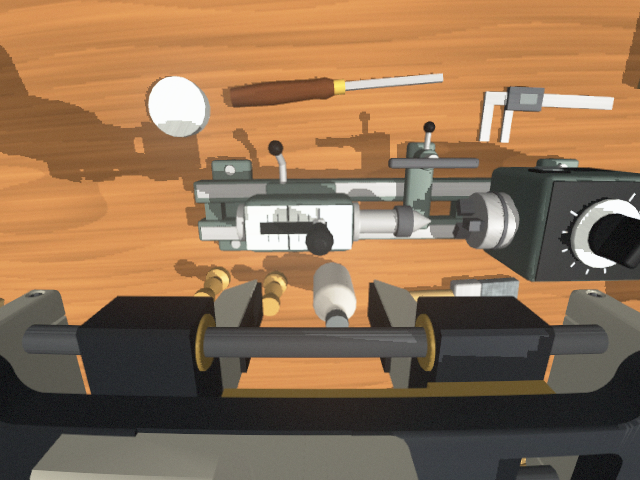

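View pics/w5c.png

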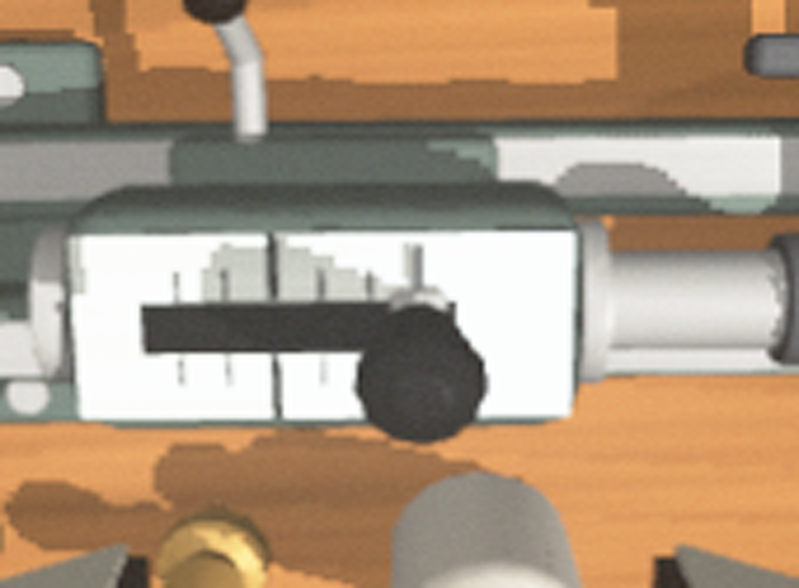

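```bash
python3 go.py .5365 -.032 .149 87.1
python3 - <<'E'
from h import *
s=arm.observe()
a=atz('wrist',(317.9,213.1),.133,s);b=atz('wrist',(287.9,213.1),.13,s)
b2=atz('wrist',(230+280/4.7,150+410/4.2),.13,s);b1=atz('wrist',(230+271/4.7,150+240/4.2),.13,s)
print(a,b,b1,b2,np.linalg.norm((a-b)[:2]))
E
```

```text
clock 9.75 pos [ 0.53524913 -0.02898222  0.29074088] jawaz 87.33914679967774 j [-0.167  0.239  0.153  1.702 -0.039  1.205  1.52 ] F [-0.3  0.5  0.4] w 0.6023957031919738
shift mm [141.7  -1.5  -3. ] turn [ 0.24  0.04 -0.05]
[ 0.52278318 -0.02517445  0.133     ] [ 0.52201557 -0.05426457  0.13      ] [ 0.51615239 -0.05408164  0.13      ] [ 0.55722426 -0.05509598  0.13      ] 0.029100243984541183
```

```bash
python3 - <<'E'
from h import *
for k in range(2):
  s=arm.observe();p,d=save('wrist','w6.png');print(s['clock'],s['position'],s['dq'].round(3))
  pts=cloud('wrist',d,220,440,150,285,s)
  t=pts[(pts[:,2]>.183)&(pts[:,2]<.192)]; print(len(t),cv2.minEnclosingCircle((t[:,:2]*1000).astype(np.float32)))
E
python3 go.py .5365 -.032 .149 87.1
```

```text
9.75 [ 0.53524913 -0.02898222  0.29074088] [-0.015 -0.001 -0.009 -0.003  0.001  0.002  0.003]
505 ((536.1996459960938, -30.834484100341797), 11.116113662719727)
9.8 [ 0.53530433 -0.02865783  0.29079759] [-0.007 -0.001 -0.001 -0.003  0.003  0.     0.003]
501 ((536.08154296875, -31.02324676513672), 11.041404724121094)
clock 9.85 pos [ 0.53536919 -0.02860093  0.29089427] jawaz 87.40947199649663 j [-0.168  0.239  0.153  1.702 -0.039  1.205  1.521] F [-0.2  0.4 -0.2] w 0.5993613681461789
shift mm [141.9  -1.4  -3.4] turn [ 0.31  0.03 -0.03]
```

Call:
{"method": "send_rows", "body": {
  "rows": [
    [[20, -1, -3, 0.2, 0, 0, 60], [55, -1, -3, 0.2, 0, 0, 60], [95, -1, -3, 0.2, 0, 0, 60], [125, -1, -3, 0.2, 0, 0, 60], [138, -1, -3, 0.2, 0, 0, 60], [142, -1, -3, 0.2, 0, 0, 60], [142, -1, -3, 0.2, 0, 0, 60], [142, -1, -3, 0.2, 0, 0, 60]]
  ]
}}

```text
clock: 10.65
position: [0.5373, -0.0332, 0.1506]
ee_rot: [-1.173, 1.231, 1.17]
force: [0.3, -0.3, 0.8]
width: 0.595
```

```bash
python3 go.py .5365 -.0315 .149 87.1
python3 - <<'E'
from h import *
save('wrist','w7.png')
E
```

```text
clock 10.65 pos [ 0.53727204 -0.03318353  0.15063655] jawaz 87.08944813195886 j [-0.143  0.372  0.139  1.891 -0.065  0.881  1.548] F [ 0.3 -0.3  0.8] w 0.5954304475185971
shift mm [1.6 0.9 1.6] turn [-0.01  0.02  0.13]
```

View pics/w7.png

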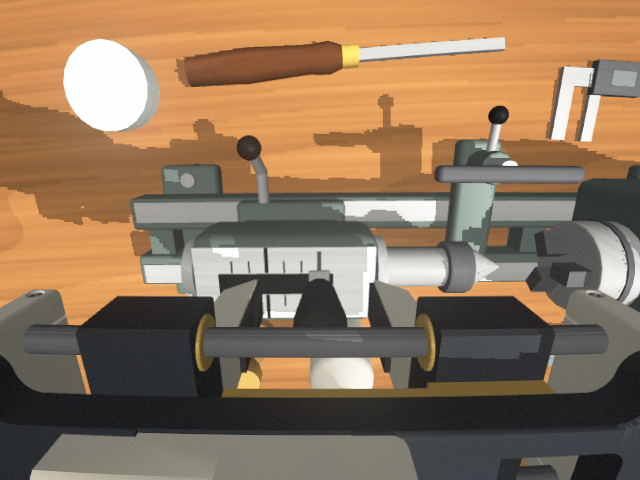

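Call:
{"method": "send_rows", "body": {
  "rows": [
    [[0, 0, 1.5, 0, 0, 0, 40], [0, 0, 1.5, 0, 0, 0, 30], [0, 0, 1.5, 0, 0, 0, 10], [0, 0, 1.5, 0, 0, 0, 0], [0, 0, 1.5, 0, 0, 0, 0], [0, 0, 1.5, 0, 0, 0, 0], [0, 0, 1.5, 0, 0, 0, 0], [0, 0, 1.5, 0, 0, 0, 0]]
  ],
  "grip_force": 35
}}

```text
clock: 11.5
position: [0.5364, -0.031, 0.1494]
ee_rot: [-1.171, 1.232, 1.172]
force: [-1.0, 5.8, 2.8]
width: 0.247
```

Run:
```python
from h import *
s=arm.observe();p,d=save('wrist','w8.png');print(s['position'],s['width']*92,s['force'])
im=cv2.resize(p[220:320,180:400],None,fx=3.6,fy=5,interpolation=cv2.INTER_CUBIC);cv2.imwrite('pics/w8c.png',im[:,:,::-1])
```

```text
[ 0.5363668  -0.03095077  0.14935149] 22.75825751397562 [-1.00172087  5.82827949  2.84823523]
```

View pics/w8c.png

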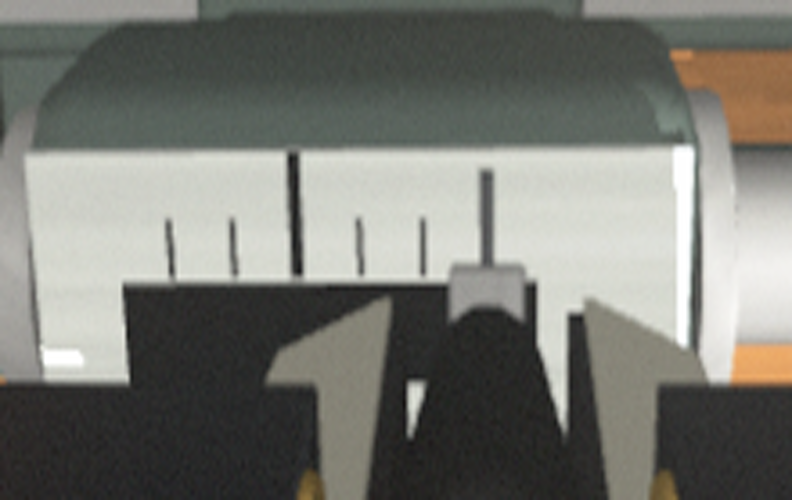

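Call:
{"method": "send_rows", "body": {
  "rows": [
    [[0, 0, -2, 0, 0, 0, 0], [0, 0, -5, 0, 0, 0, 0], [0, 0, -9, 0, 0, 0, 0], [0, 0, -13, 0, 0, 0, 0], [0, 0, -17, 0, 0, 0, 0], [0, 0, -21, 0, 0, 0, 0], [0, 0, -24, 0, 0, 0, 0], [0, 0, -26, 0, 0, 0, 0]]
  ]
}}

```text
clock: 12.35
position: [0.5353, -0.0553, 0.1494]
ee_rot: [-1.171, 1.23, 1.174]
force: [0.2, 10.6, 3.0]
width: 0.248
```

Call:
{"method": "send_rows", "body": {
  "rows": [
    [[0, 0, -1, 0, 0, 0, 0], [0, 0, -2, 0, 0, 0, 0], [0, 0, -3, 0, 0, 0, 0], [0, 0, -3.5, 0, 0, 0, 0], [0, 0, -3.5, 0, 0, 0, 0], [0, 0, -3.5, 0, 0, 0, 0], [0, 0, -3.5, 0, 0, 0, 0], [0, 0, -3.5, 0, 0, 0, 0]]
  ]
}}

```text
clock: 13.15
position: [0.5351, -0.0584, 0.1494]
ee_rot: [-1.171, 1.229, 1.174]
force: [1.3, 11.0, 2.1]
width: 0.25
```

```bash
cat > look.py <<'E'
from h import *
import sys
s=arm.observe();p,d=save('wrist',sys.argv[1]+'.png');print(s['clock'],s['position'],s['width']*92,s['force'])
im=cv2.resize(p[220:320,180:400],None,fx=3.6,fy=5,interpolation=cv2.INTER_CUBIC);cv2.imwrite(f'pics/{sys.argv[1]}c.png',im[:,:,::-1])
E
python3 look.py w9
```

```text
13.15 [ 0.53514292 -0.05840827  0.14935172] 22.961289403276886 [ 1.27635807 10.9741975   2.09993441]
```

View pics/w9c.png

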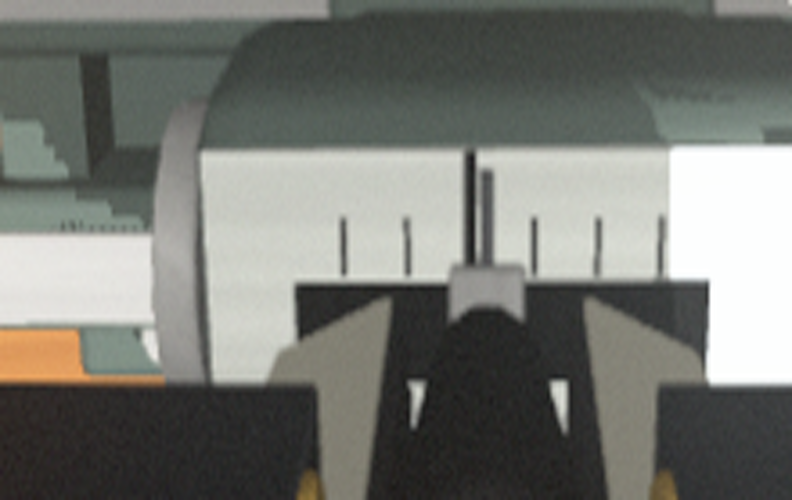

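Call:
{"method": "send_rows", "body": {
  "rows": [
    [[0, 0, -1, 0, 0, 0, 0], [0, 0, -2, 0, 0, 0, 0], [0, 0, -2.8, 0, 0, 0, 0], [0, 0, -2.8, 0, 0, 0, 0], [0, 0, -2.8, 0, 0, 0, 0], [0, 0, -2.8, 0, 0, 0, 0], [0, 0, -2.8, 0, 0, 0, 0], [0, 0, -2.8, 0, 0, 0, 0]]
  ]
}}

```text
clock: 14.0
position: [0.535, -0.0611, 0.1494]
ee_rot: [-1.171, 1.229, 1.175]
force: [0.4, 12.5, 1.9]
width: 0.249
```

```bash
python3 look.py w10
```

```text
14.0 [ 0.53501659 -0.06105214  0.14935053] 22.89656076890105 [ 0.40647303 12.48672759  1.92955407]
```

View pics/w10c.png

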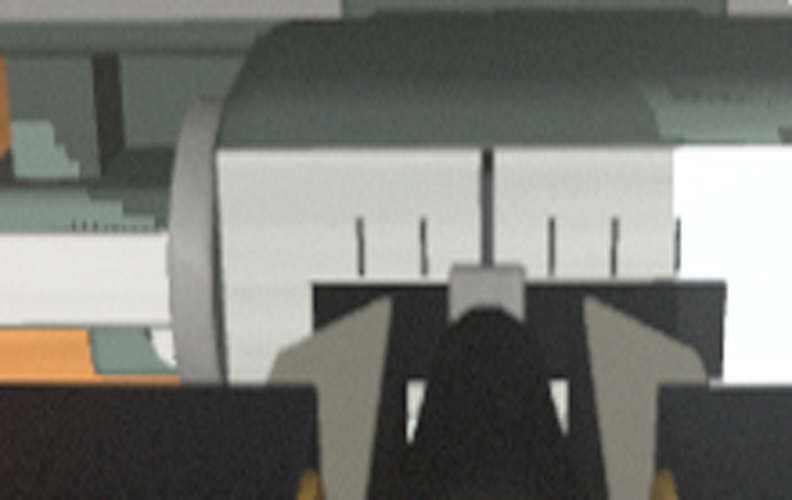

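Call:
{"method": "send_rows", "body": {
  "rows": [
    [[0, 0, 0, 0, 0, 0, 0], [0, 0, 0, 0, 0, 0, 0], [0, 0, 0, 0, 0, 0, 0], [0, 0, 0, 0, 0, 0, 0], [0, 0, 0, 0, 0, 0, 0], [0, 0, 0, 0, 0, 0, 0], [0, 0, 0, 0, 0, 0, 0], [0, 0, 0, 0, 0, 0, 0]]
  ]
}}

```text
clock: 14.85
position: [0.535, -0.061, 0.1493]
ee_rot: [-1.171, 1.229, 1.175]
force: [-0.2, 12.2, 2.2]
width: 0.247
```

```bash
python3 look.py w11
python3 - <<'E'
from h import *
save('scene','s11.png');p=cv2.imread('pics/w11.png');a=cv2.resize(p[245:280,290:340],None,fx=12,fy=12,interpolation=cv2.INTER_CUBIC);cv2.imwrite('pics/w11d.png',a)
E
```

```text
14.85 [ 0.53501865 -0.06103206  0.14934329] 22.740966547858708 [-0.21219074 12.15290953  2.18307055]
```

View pics/w11d.png

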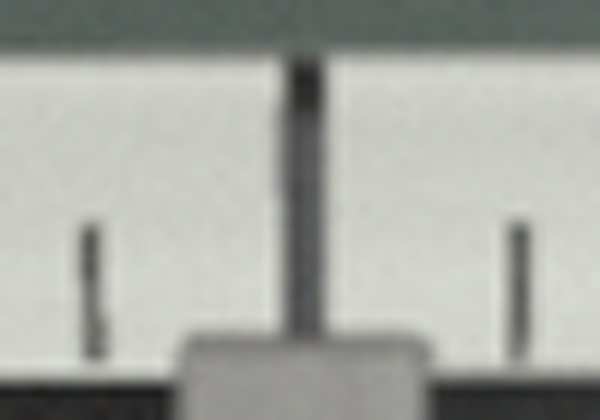

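View pics/s11.png

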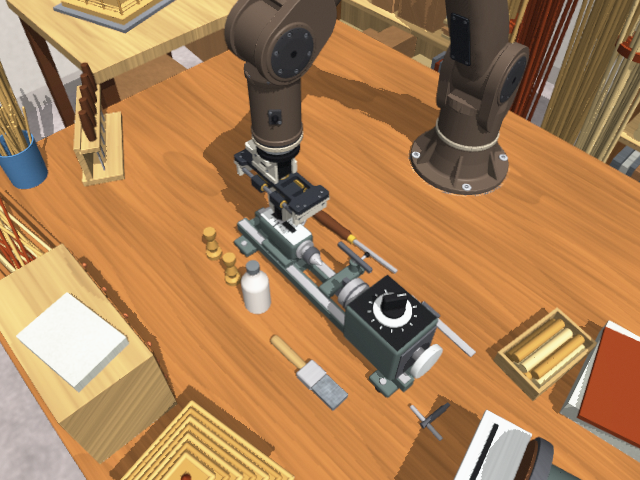

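The close-up shows the pointer covering the heavy line (both about column 305 of the crop), midway between the short lines at 92 and 518. The quill is holding steady. In the scene view the dial is at its zero mark, and the bystanders in view have not moved.

```bash
python3 -c "
from cell import arm
print(arm.sign_off())"
```

```text
the job is handed in; nothing more can be done
None
```

The speed dial is at its zero stop, and the quill is drawn back to the loading line with the gripper still holding the handle. I handed the job in with the clock at about 15 s.

- **Dial:** I turned it about 105° anticlockwise until it met the stop, where the wrist torque rose to 0.39 N m against about 0.04 N m of friction. After I let go, the pointer stood at azimuth 147.4°. The zero mark's own direction reads 147.3°, and its position about the dial's centre gives 146°, so the two readings differ by about 1°.
- **Quill:** I gripped the handle at 35 N and pulled it back. The first pull stopped about 2.8 mm short, so I corrected it. The tool had then moved 30.1 mm, and the spring force read 12.2 N against 12 N expected.
- **Holding steady:** The last close-up shows the pointer on the heavy line, with no measurable movement over the final 0.8 s of holding.
- **Everything else:** The bystanders visible in the last scene view are where they were. The wax tin is hidden behind the gripper there, but nothing came near it. The highest wrist force I read was about 13 N.

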